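# Dock the sanding block under the spring flap

## Task

Put the sanding block away in its dock using fingertips only, without gripping or lifting anything: press the dock's long treadle right down with one fingertip to raise the spring flap and, while you keep it down, push the block along the lane with the other fingertip until it is fully home against the end stop under the flap. Then let go, so that the flap springs down onto the block and holds it. Leave the bottle, the carton and the spare pad where they are.

Things in the scene. Friction and masses are not known exactly. Their poses are not given: they have to be found in the camera images.
- dock: Grey-painted plate fixed on the bench, 280 mm along its x, 145 mm in y (-49 to +96 mm), 8 mm thick. Origin on the bench (z = 0) under the lane's centre line, half-way along the plate; +x is the way the block is pushed, z up. Lane floor: the plate's top, 8 mm up. Fences (tops 17 mm up) bound the lane: 66 mm apart below x = 15 mm, narrowing to 50 mm from x = 55 mm on.
- home (a point): Fixed point of the dock, in its axes at x = 72 mm, y = 0, 23 mm above the bench: where the block's centre lies when it is fully home. The block's rear face is then at x = 32 mm, its front against the end stop (face at x = 112 mm, black bar 24 mm tall above the lane floor). Axes as the dock's.
- flap (a joint): Angle of the spring flap, rad: 0 closed, 0.59 open with the treadle level, 0.72 hard stop. Flap and treadle are one rigid steel piece, a seesaw on the rod: treadle down, flap up. Closed it bars the lane; above 0.5 it clears the block; released with the block home it rests on the block at about 0.3. Spring: about 2 N on the treadle to start, 6 to 7 N when level.
- rod (a point): Middle of the flap's front end on the hinge rod: dock axes x = 50 mm, y = 36 mm, 44 mm above the bench; the rod runs along the dock's x, its brackets reach 50 mm up. The flap, a 3 mm steel plate, covers x = 50 to 120 mm and reaches 70 mm from the rod across the lane (to -y), sloping down when closed; at the hard stop its edge is about 70 mm above the bench.
- treadle (a point): Centre of the top of the treadle, a ribbed steel plate 175 mm long (dock x = -135 to 40 mm), 40 mm wide, on the lane's +y side. Released it slopes from y = 56 mm, 31 mm above the bench, up to y = 89 mm, 54 mm up; pressed level it is 22 mm up, from y = 45 to 85 mm. Press it anywhere; a tip can slide along it. A second tip at the same height over the lane meets the block at mid height.
- block_center (a point): Centre of the loose sanding block (half-way up): grey plastic with a thin dark foot, 80 mm long (its x), 44 mm wide (its y), 30 mm tall, about 0.15 kg. It starts lying on the lane floor short of the flap, its length roughly along the lane, its +x end towards the flap.
- bottle_center (a point): Centre of a standing white bottle, 56 mm in diameter, 170 mm tall, beyond the dock's end stop; leave alone.
- carton_center (a point): Centre of a yellow carton 90 x 60 x 35 mm lying beside the dock on its -y side; leave alone.
- pad_center (a point): Centre of a black round spare pad, 76 mm in diameter, 26 mm tall, lying beside the dock on its -y side; leave alone.
Mind the look-alikes: they are no part of the job. What is meant by the part that bears block_center is not blue or brown, and is the larger of those in its own colour.

How it is judged:
By the outcome, as a careful person would: the job done as asked, in the order asked, and still so for the second after the job is handed in, with the robot touching nothing.
It also fails if it takes over 42 s, if anything falls off the work surface, if the arm or the gripper's body presses on something with over 40 N, if the wrist force passes 120 N, or if a joint passes its speed limit or range.

## Robot

A 6-joint arm with a two-finger parallel gripper is mounted at the origin on the work surface. World frame = base frame: x ahead of the robot, y to its left, z up, the work surface at z = 0. Lengths are in m, angles in degrees, forces in N, time in s.
With the tool pointing down it reaches from about 0.325 to 0.9 m from the base axis. Payload 3.5 kg.
Tool frame: the origin (TCP) lies on the front face of the gripper's body, between the roots of the fingers; the fingertips stand 73 mm ahead of it and the grasp point (between the pads) lies 54 mm ahead of it; z points along the fingers, y is the line along which they close (so a half turn about z gives the same grasp; the last joint's range is limited). The gripper opens to 85 mm and grips with 20 to 120 N. Pads are 22 mm wide; open, the fingers measure 114 mm over their backs; the gripper's body (76 mm by 85 mm) begins 54 mm behind the grasp point. The pads swing forward as they close: fully open they stand 13 mm farther back than shut.
Start: joints at [-75.252, 15.837, -1.513, 72.651, 0, 84.076], TCP at [0.221, -0.585, 0.304] pointing down, gripper open.
Joint ranges: [-178.77, 178.77], [-48.84, 107.48], [-61.69, 71.31], [-111.58, 123.2], [-90, 87.43], [-180, 180]. Speed limits (degrees/s): [147.25, 147.25, 180, 180, 180, 180].

## Interface

Orientations are given as [roll, pitch, yaw] about the fixed x, y, z axes, in that order (R = Rz(yaw) Ry(pitch) Rx(roll)).
In Python, from bench import r gives the robot as it stands.
- The arm moves only by the tool drive_tool, never from a script. Its argument "increments" is a list of rows, each a list of 5 numbers: the finger opening in mm, from 0 to 85.4, then the shift along the world's x, y, z in mm, then the turn about the world's z in rad. A call has 1 to 20 rows; each row shifts and turns the commanded pose from where the row before left it; what a row does not reach is not made up. A row lasts 1/12 s, in which the tool goes at most 41.7 mm and 7.16 degrees, less where a joint would pass 70% of its speed; a pose out of reach is approached as far as the arm can. A call with a gripper value outside its range is refused whole. The fingers move at their own pace and stop on an object; the grip force is fixed at half the most. Time passes only in rows, so rows that do not move let the fingers close. It gives the time, the measured TCP pose, the force, the opening and the grip force at its end, in the units of the state.
- r.read_state(): the state, without advancing time (a new reading comes with each control period).
- r.grab_frame(name): name is "scene" or "top" or "wrist"; returns a dict with "frame" (400x640x3 uint8, blue, green, red), "vfov" (degrees; the focal length in pixels is half the picture's height over the tangent of half this angle, whatever the lens; pixels are square), "cx", "cy" (the principal point, pixels), "position" and "rotation" of the camera in the world. Camera axes: x right, y up, looking along -z (the intrinsics and any distortion apply to the point x, -y, -z); pixel columns grow to the right and rows downward; lengths in m; the calibration is good to about 2 mm. A picture is of the moment at which its call begins. There is no depth.
- r.close_job(): hands the job in; it is judged then, once.
The state is a dict: "t": time; "joint_pos": joint angles; "joint_vel": joint speeds; "joint_torque": joint torques, N m; "ee_pos": TCP position; "tcp_rot": TCP orientation; "contact_force": force on the tool from outside, world axes, zero at the start; "torque": the same for the moment, N m; "gripper_width": finger opening in m; "grasp_force": force on a finger pad.
Only numpy, scipy, OpenCV 4.12 (cv2) and the standard library are available. Lean on these libraries where they do the work, as an engineer would, in place of code of your own. Each camera call takes 0.05 s, during which the arm holds its last target. There are 200 camera calls.

## Working session

There is one attempt and no reset: what is moved stays moved. The work goes in short steps, Python scripts to look and compute and a tool call to move; the robot and the scene stay as the last step left them, time stands still between calls to the robot, and variables do not carry over. Pictures are saved under pics/ and viewed, at most 10 in all, crops included, and the job is handed in when it is done.

Besides the shell and the picture viewer there is one more tool, called in YAML: its name, and indented under it one key for each argument. drive_tool: Moves the arm, as the interface text tells. Its arguments: {"type":"object","properties":{"increments":{"type":"array"}},"required":["increments"]}

```bash
mkdir -p pics; ls
cat > h.py <<'E'
from bench import r
import numpy as np, cv2
def grab(n,save=None):
    f=r.grab_frame(n)
    if save: cv2.imwrite('pics/'+save,f['frame'])
    return f
def foc(f): return 200/np.tan(np.radians(f['vfov'])/2)
def ray(f,u,v):
    F=foc(f); d=np.array([(u-f['cx'])/F,-(v-f['cy'])/F,-1.])
    return np.array(f['position']),np.array(f['rotation'])@d
def onplane(f,u,v,z):
    p,d=ray(f,u,v); return p+d*(z-p[2])/d[2]
def proj(f,P):
    F=foc(f); c=np.array(f['rotation']).T@(np.array(P)-np.array(f['position']))
    return f['cx']+F*c[0]/-c[2], f['cy']-F*c[1]/-c[2]
def tri(obs):
    A=np.zeros((3,3));b=np.zeros(3)
    for f,u,v in obs:
        p,d=ray(f,u,v); d/=np.linalg.norm(d); M=np.eye(3)-np.outer(d,d); A+=M;b+=M@p
    return np.linalg.solve(A,b)
E
python3 - <<'E'
from h import *
s=grab('scene','s0.png');t=grab('top','t0.png')
for f in(s,t): print({k:v for k,v in f.items() if k!='frame'})
print(r.read_state())
E
```

```text
pics
{'vfov': 54.806861526467976, 'cx': 316.26814269124793, 'cy': 203.48331475588114, 'position': array([ 0.99251789, -0.26654582,  0.78112412]), 'rotation': array([36.52721791, -0.59638347, 56.29289701])}
{'vfov': 53.149250848293576, 'cx': 315.55333488321673, 'cy': 188.46473500367404, 'position': array([ 0.40139042, -0.00637252,  0.96384113]), 'rotation': array([ 12.34884892,   0.10413285, -87.15818858])}
{'t': 0.1, 'joint_pos': array([-7.52531581e+01,  1.58757527e+01, -1.58980594e+00,  7.26511044e+01,
        3.38940723e-04,  8.40735877e+01]), 'joint_vel': array([ 0.0072279 , -0.14138938,  0.21264184,  0.0329661 , -0.01320154,
       -0.01097966]), 'joint_torque': array([-6.63626406e-05, -4.46708679e+01,  2.96128088e+01,  8.48440512e-03,
       -1.22516126e-04,  9.47333774e-06]), 'ee_pos': array([ 0.22047674, -0.58422208,  0.30285276]), 'tcp_rot': array([-1.79883996e+02, -1.23827003e-02,  2.06732414e+01]), 'contact_force': array([-0.11857314, -0.35070675,  0.56056418]), 'torque': array([-0.01064089,  0.00343062, -0.01137765]), 'grasp_force': 0.0, 'gripper_width': 0.08545745484540948}
```

Run:
```python
s=open('h.py').read()
s=s.replace("    if save:","    f['rotation']=Rotation.from_euler('xyz',f['rotation'],degrees=True).as_matrix()\n    if save:").replace("import numpy as np, cv2","import numpy as np, cv2\nfrom scipy.spatial.transform import Rotation")
open('h.py','w').write(s)
```

```text
(no output)
```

View pics/t0.png

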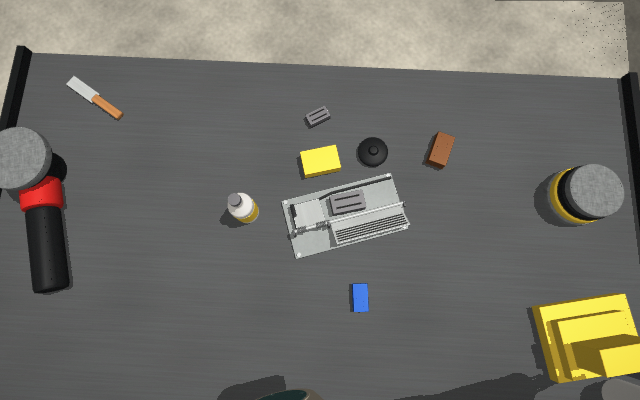

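View pics/s0.png

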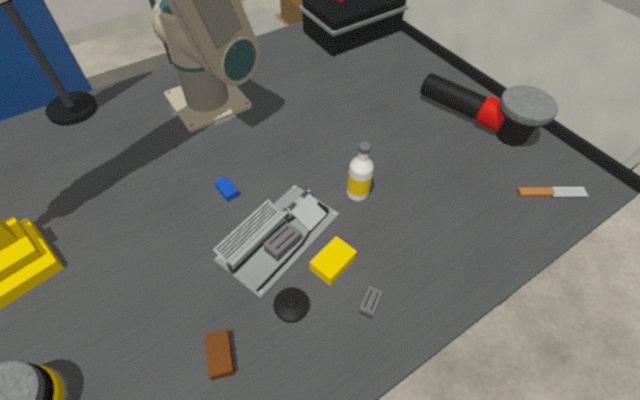

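The top view shows four block-like candidates: the grey block in the lane at (348,202), a smaller grey one at (318,116), a brown one at (440,150) and a blue one at (360,298). I choose (348,202): it is grey, the larger of the two greys, and lies in the lane. The dock has corners near (283,201), (388,175), (408,228) and (298,258), with the end stop on the left, at about (293,217). The bottle is at (243,208), the carton at (320,160) and the pad at (373,151).

Run:
```python
from h import *
t=cv2.imread('pics/t0.png');s=cv2.imread('pics/s0.png')
a=cv2.resize(t[165:265,275:415],None,fx=5,fy=5,interpolation=cv2.INTER_CUBIC)
cv2.imwrite('pics/c1.png',a)
f=grab('top');g=grab('scene')
for n,u,v in(('c0',283,201),('c1',388,175),('c2',408,228),('c3',298,258)):print(n,onplane(f,u,v,.008).round(4))
print('block',onplane(f,348,202,.038).round(4),onplane(g,285,240,.038).round(4))
```

```text
c0 [0.5753 0.0832 0.008 ]
c1 [ 0.653  -0.1709  0.008 ]
c2 [ 0.5244 -0.2202  0.008 ]
c3 [0.4407 0.0388 0.008 ]
block [ 0.5749 -0.0725  0.038 ] [ 0.5851 -0.0696  0.038 ]
```

View pics/c1.png

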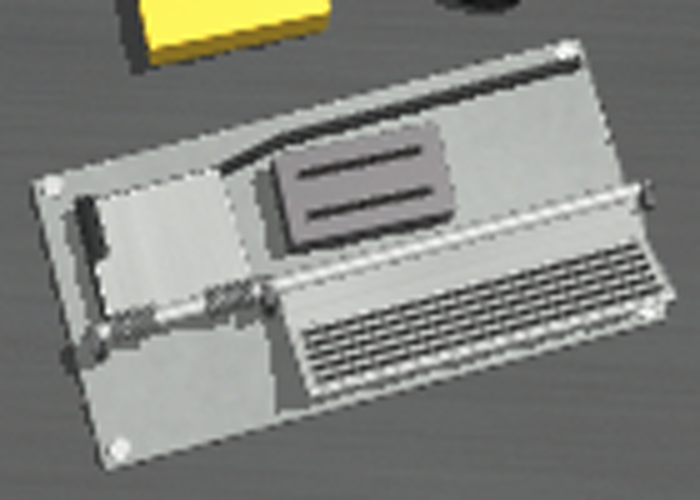

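The close crop shows the grey block with two slots in the lane, its crop centre at (362,187), ahead of the flap at crop (165,240). The ribbed treadle is at crop (480,320). This confirms the choice. Next I fit the dock pose.

```bash
cat >> h.py <<'E'
def fit(D,W):  # 2D rigid dock->world
    D=np.array(D,float);W=np.array(W)[:,:2];d=D-D.mean(0);w=W-W.mean(0)
    th=np.arctan2((d[:,0]*w[:,1]-d[:,1]*w[:,0]).sum(),(d*w).sum())
    R=np.array([[np.cos(th),-np.sin(th)],[np.sin(th),np.cos(th)]])
    o=W.mean(0)-R@D.mean(0); return np.degrees(th),R,o,(W-D@R.T-o)
E
python3 - <<'E'
from h import *
f=grab('top')
px=[(282.6,201.6),(391.4,173.4),(296,258.6)]
W=[onplane(f,u,v,.008) for u,v in px]
th,R,o,e=fit([(.14,-.049),(-.14,-.049),(.14,.096)],W)
print(th,o,(e*1000).round(1))
b=[onplane(f,275+u/5,165+v/5,.038)[:2] for u,v in((275,155),(437,125),(455,212),(292,245))]
b=(np.array(b)-o)@R
print('block top corners dock mm',(b*1000).round(1),(b.mean(0)*1000).round(1))
for p in((-.08,.034),):print(o+R@np.array(p))
E
```

```text
107.27812434081736 [ 0.56997978 -0.06201297] [[-1.5 -2.1]
 [-0.8  1.9]
 [ 2.3  0.2]]
block top corners dock mm [[ 25.8 -26.1]
 [-52.2 -21. ]
 [-48.9  21.3]
 [ 29.1  17.3]] [-11.5  -2.1]
[ 0.56127488 -0.14850127]
```

drive_tool:
  increments:
    - [56, 21.3, 27.2, 0, 0.0945]
    - [56, 21.3, 27.2, 0, 0.0945]
    - [56, 21.3, 27.2, 0, 0.0945]
    - [56, 21.3, 27.2, 0, 0.0945]
    - [56, 21.3, 27.2, 0, 0.0945]
    - [56, 21.3, 27.2, 0, 0.0945]
    - [56, 21.3, 27.2, 0, 0.0945]
    - [56, 21.3, 27.2, 0, 0.0945]
    - [56, 21.3, 27.2, 0, 0.0945]
    - [56, 21.3, 27.2, 0, 0.0945]
    - [56, 21.3, 27.2, 0, 0.0945]
    - [56, 21.3, 27.2, 0, 0.0945]
    - [56, 21.3, 27.2, 0, 0.0945]
    - [56, 21.3, 27.2, 0, 0.0945]
    - [56, 21.3, 27.2, 0, 0.0945]
    - [56, 21.3, 27.2, 0, 0.0945]
    - [56, 0, 0, 0, 0]
    - [56, 0, 0, 0, 0]

```text
t: 1.75
ee_pos: [0.5621, -0.1482, 0.3037]
tcp_rot: [-180.0, -0.0, 107.4]
contact_force: [-1.0, 0.1, -0.7]
gripper_width: 0.056
grasp_force: 0.0
```

Run:
```python
from h import *
w=grab('wrist','w1.png');print(w['position'],w['rotation'],w['vfov'],w['cx'],w['cy'])
t=grab('top','t1.png');grab('scene','s1.png')
```

```text
[ 0.54214452 -0.08416027  0.37349716] [[ 9.53823637e-01 -2.89878232e-01 -7.86834125e-02]
 [ 3.00366595e-01  9.19977932e-01  2.51834299e-01]
 [-6.14278156e-04 -2.63839376e-01  9.64566434e-01]] 67.86711008886874 318.82689180362524 202.74046688319686
```

View pics/w1.png

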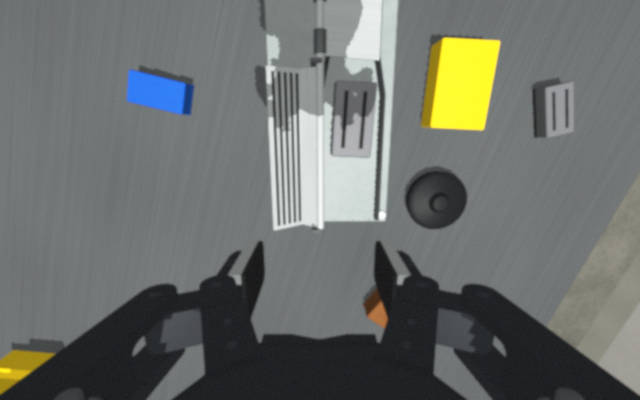

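The wrist view shows the dock from above. The block's top spans about (334,82) to (372,157), the treadle is at (290,150), and the plate's near right corner is at (385,221). The fingertips' inner edges are at (262,242) and (376,242).

Run:
```python
from h import *
w=grab('wrist');f=grab('top')
im=w['frame'];c=cv2.resize(im[40:240,240:400],None,fx=3.0,fy=3.0,interpolation=cv2.INTER_CUBIC);cv2.imwrite('pics/c2.png',c)
px=[(282.6,201.6),(391.4,173.4),(296,258.6)]
th,R,o,e=fit([(.14,-.049),(-.14,-.049),(.14,.096)],[onplane(f,u,v,.008) for u,v in px])
D=lambda p:(((p[:2]-o)@R)*1000).round(1)
print('plate corner',D(onplane(w,385,221,.008)))
print('block wrist',[D(onplane(w,u,v,.038)) for u,v in((336,82),(376,83),(370,157),(332,156))])
# tips
F=foc(w);dep=F*.056/114
for u in(262,376):
    p,d=ray(w,u,242);P=p+d*dep;print('tip',P.round(4),D(P))
st=r.read_state();print(st['ee_pos'],st['tcp_rot'],D(st['ee_pos']))
# height of block: slot/corner correspondences top<->wrist (corner front -y)
P0=[tri([(f,275+a/5,165+b/5),(w,u,v)]) for (a,b),(u,v) in (((275,155),(376,83)),((437,125),(370,157)),((455,212),(332,156)),((292,245),(336,82)))]
print(np.round(P0,4),[D(p) for p in P0])
```

```text
plate corner [-139.1  -50.7]
block wrist [array([25.6, 16.9]), array([ 24.6, -25.3]), array([-53. , -22.4]), array([-51.9,  20.3])]
tip [ 0.5313 -0.149   0.2379] [-71.6  62.8]
tip [ 0.5848 -0.1324  0.2378] [-71.6   6.8]
[ 0.56069375 -0.15062952  0.30387867] [-1.79979162e+02 -1.65566677e-03  1.07173085e+02] [-81.9  35.2]
[[ 0.5881 -0.0299  0.0319]
 [ 0.6104 -0.1074  0.0187]
 [ 0.568  -0.1188  0.015 ]
 [ 0.5469 -0.0402  0.0221]] [array([ 25.3, -26.8]), array([-55.3, -25.1]), array([-53.6,  18.8]), array([27.7, 15.6])]
```

View pics/c2.png

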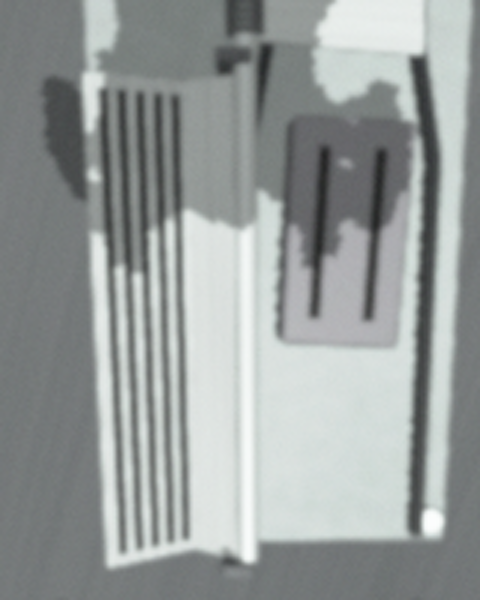

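Pads are about 66 mm ahead of the TCP at this opening, and the tips' front faces are about 20 mm behind the block's rear. The block reads x ≈ -12 mm, y ≈ -3 mm, yaw ≈ -3°. Next I descend onto the treadle.

drive_tool:
  increments:
    - [56, 0, 0, -30, 0]
    - [56, 0, 0, -30, 0]
    - [56, 0, 0, -30, 0]
    - [56, 0, 0, -30, 0]
    - [56, 0, 0, -30, 0]
    - [56, 0, 0, -25, 0]
    - [56, 0, 0, -10, 0]
    - [56, 0, 0, -6, 0]
    - [56, 0, 0, -6, 0]
    - [56, 0, 0, -6, 0]
    - [56, 0, 0, -6, 0]
    - [56, 0, 0, -6, 0]
    - [56, 0, 0, 0, 0]
    - [56, 0, 0, 0, 0]
    - [56, 0, 0, 0, 0]

```text
t: 3.25
ee_pos: [0.5662, -0.1492, 0.0926]
tcp_rot: [179.4, 0.1, 107.4]
contact_force: [5.2, 5.6, 9.2]
gripper_width: 0.0559
grasp_force: 4.5
```

drive_tool:
  increments:
    - [56, 0, 0, -4, 0]
    - [56, 0, 0, -4, 0]
    - [56, 0, 0, -4, 0]
    - [56, 0, 0, 0, 0]
    - [56, 0, 0, 0, 0]

```text
t: 3.67
ee_pos: [0.5699, -0.1484, 0.0869]
tcp_rot: [178.9, 0.1, 107.4]
contact_force: [-0.2, 14.3, 40.7]
gripper_width: 0.0558
grasp_force: 19.7
```

Run:
```python
from h import *
w=grab('wrist');t=grab('top');s=grab('scene')
st=r.read_state();print(st['ee_pos'],st['contact_force'],st['torque'])
a=cv2.resize(t['frame'][165:265,275:415],(560,400),interpolation=cv2.INTER_CUBIC)
b=cv2.resize(s['frame'][170:300,200:350],(346,300),interpolation=cv2.INTER_CUBIC)
c=cv2.resize(w['frame'],(440,275))
m=np.zeros((600,800,3),np.uint8);m[:300,:346]=b;m[325:,:440]=c;m[:300,350:770]=cv2.resize(a,(420,300));cv2.imwrite('pics/m1.png',m)
```

```text
[ 0.56983589 -0.14842481  0.08687854] [ 0.37609699 14.5073564  39.35201614] [ 2.78054046  0.90941814 -0.39901099]
```

View pics/m1.png

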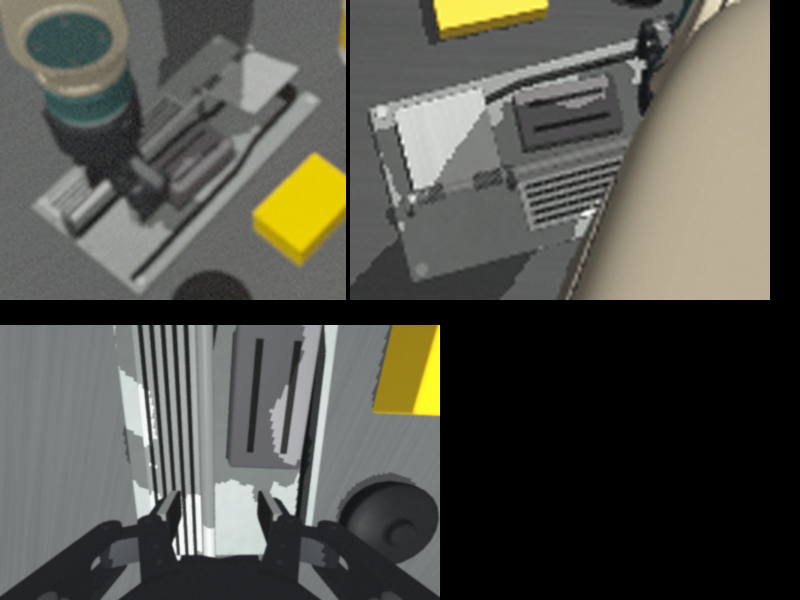

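The treadle is hard down: contact is 40 N and the flap is visibly raised in both views. The block is untouched and the lane finger is behind it. I'll ease the press by 3 mm so I'm not leaning on the hard stop.

drive_tool:
  increments:
    - [56, 0, 0, 1.5, 0]
    - [56, 0, 0, 1.5, 0]
    - [56, 0, 0, 0, 0]
    - [56, 0, 0, 0, 0]

```text
t: 4.15
ee_pos: [0.5695, -0.1485, 0.0873]
tcp_rot: [178.9, 0.1, 107.4]
contact_force: [4.7, 12.5, 23.7]
gripper_width: 0.056
grasp_force: 11.4
```

```bash
cat >> h.py <<'E'
TH=np.radians(107.28);R0=np.array([[np.cos(TH),-np.sin(TH)],[np.sin(TH),np.cos(TH)]]);O0=np.array([.56998,-.06201])
D=lambda p:(((np.array(p)[:2]-O0)@R0)*1000).round(1)
E
python3 -c "
from h import *
s=r.read_state();print(D(s['ee_pos']),s['ee_pos'],s['contact_force'],R0.round(4))"
```

```text
[-82.4  26.1] [ 0.56952833 -0.14847356  0.08732657] [ 4.69232561 12.51170515 23.6903362 ] [[-0.297  -0.9549]
 [ 0.9549 -0.297 ]]
```

drive_tool:
  increments:
    - [56, -1.2, 3.8, 1, 0]
    - [56, -1.5, 4.8, 0, 0]
    - [56, -1.5, 4.8, 0, 0]
    - [56, -1.5, 4.8, 0, 0]
    - [56, -1.5, 4.8, 0, 0]
    - [56, -1.5, 4.8, 0, 0]
    - [56, -1.5, 4.8, 0, 0]
    - [56, -1.5, 4.8, 0, 0]
    - [56, -1.5, 4.8, 0, 0]
    - [56, 0, 0, 0, 0]
    - [56, 0, 0, 0, 0]

```text
t: 5.07
ee_pos: [0.5545, -0.1119, 0.0867]
tcp_rot: [179.5, 0.9, 107.3]
contact_force: [2.0, -7.0, 14.8]
gripper_width: 0.0562
grasp_force: 7.7
```

Run:
```python
from h import *
s=r.read_state();print(D(s['ee_pos']),s['ee_pos'],s['contact_force'])
w=grab('wrist');sc=grab('scene');t=grab('top')
m=np.zeros((400,800,3),np.uint8);m[:,:400]=cv2.resize(sc['frame'][165:305,200:340],(400,400),interpolation=cv2.INTER_CUBIC);m[:250,400:]=cv2.resize(w['frame'],(400,250));m[250:,400:610]=cv2.resize(t['frame'][165:265,275:415],(210,150));cv2.imwrite('pics/m2.png',m)
```

```text
[-43.1  29.7] [ 0.55446    -0.11194561  0.08665232] [ 2.0005944  -6.98511458 14.79329554]
```

View pics/m2.png

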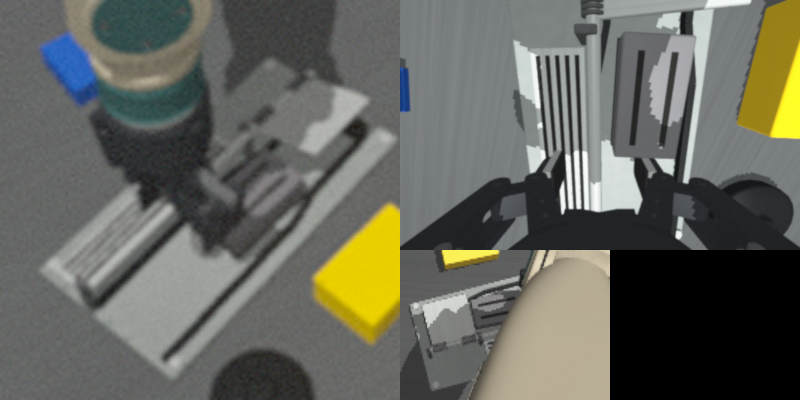

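The wrist inset shows the lane fingertip at (650,165), centred on the block's rear, and the block lying straight. The flap is still up in the scene inset. I continue the push.

drive_tool:
  increments:
    - [56, -1.5, 4.8, 0, 0]
    - [56, -1.5, 4.8, 0, 0]
    - [56, -1.5, 4.8, 0, 0]
    - [56, -1.5, 4.8, 0, 0]
    - [56, -1.5, 4.8, 0, 0]
    - [56, -1.5, 4.8, 0, 0]
    - [56, -1.5, 4.8, 0, 0]
    - [56, -1.5, 4.8, 0, 0]
    - [56, -1.5, 4.8, 0, 0]
    - [56, -1.5, 4.8, 0, 0]
    - [56, 0, 0, 0, 0]
    - [56, 0, 0, 0, 0]

```text
t: 6.22
ee_pos: [0.5399, -0.064, 0.0867]
tcp_rot: [179.5, 1.0, 107.3]
contact_force: [0.4, -9.7, 16.8]
gripper_width: 0.0562
grasp_force: 8.5
```

Run:
```python
from h import *
s=r.read_state();print(D(s['ee_pos']),s['ee_pos'],s['contact_force'])
w=grab('wrist');sc=grab('scene');t=grab('top')
m=np.zeros((400,800,3),np.uint8);m[:,:400]=cv2.resize(sc['frame'][165:305,200:340],(400,400),interpolation=cv2.INTER_CUBIC);m[:250,400:]=cv2.resize(w['frame'],(400,250));m[250:,400:610]=cv2.resize(t['frame'][165:265,275:415],(210,150));cv2.imwrite('pics/m3.png',m)
```

```text
[ 7.  29.4] [ 0.53985239 -0.06400097  0.08671227] [ 0.36783228 -9.6655543  16.79332344]
```

View pics/m3.png

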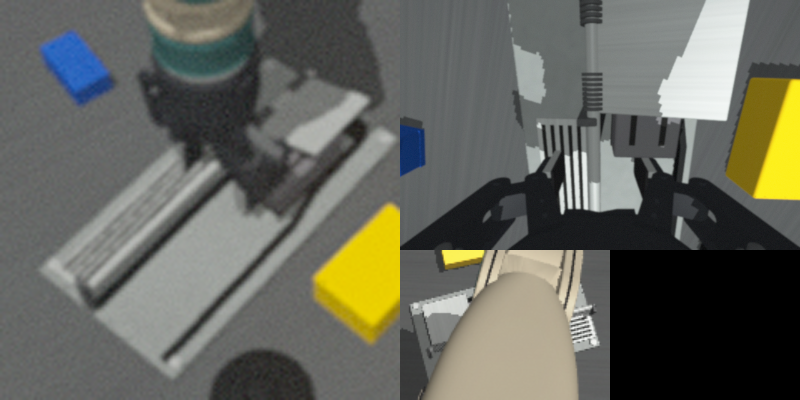

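The block is entering under the raised flap, with about 14 mm to go. I'll finish slowly and watch for the end stop force.

drive_tool:
  increments:
    - [56, -0.9, 2.9, 0, 0]
    - [56, -0.9, 2.9, 0, 0]
    - [56, -0.9, 2.9, 0, 0]
    - [56, -0.9, 2.9, 0, 0]
    - [56, 0, 0, 0, 0]
    - [56, 0, 0, 0, 0]

```text
t: 6.87
ee_pos: [0.5365, -0.0527, 0.0867]
tcp_rot: [179.5, 1.0, 107.2]
contact_force: [1.2, -10.4, 17.0]
gripper_width: 0.0558
grasp_force: 8.8
```

drive_tool:
  increments:
    - [56, -0.6, 1.9, 0, 0]
    - [56, 0, 0, 0, 0]
    - [56, 0, 0, 0, 0]

```text
t: 7.12
ee_pos: [0.536, -0.051, 0.0868]
tcp_rot: [179.5, 1.0, 107.2]
contact_force: [0.7, -11.4, 17.1]
gripper_width: 0.0563
grasp_force: 8.7
```

drive_tool:
  increments:
    - [56, -0.6, 1.9, 0, 0]
    - [56, 0, 0, 0, 0]
    - [56, 0, 0, 0, 0]

```text
t: 7.37
ee_pos: [0.5354, -0.0492, 0.0868]
tcp_rot: [179.5, 1.0, 107.2]
contact_force: [1.2, -12.0, 16.4]
gripper_width: 0.0562
grasp_force: 8.5
```

Run:
```python
from h import *
s=r.read_state();print(D(s['ee_pos']),s['ee_pos'],s['contact_force'])
```

```text
[22.5 29.2] [ 0.53543156 -0.04920815  0.08676279] [  1.22698339 -12.01431692  16.37208006]
```

drive_tool:
  increments:
    - [56, -0.6, 1.9, 0, 0]
    - [56, 0, 0, 0, 0]
    - [56, 0, 0, 0, 0]

```text
t: 7.62
ee_pos: [0.5351, -0.0481, 0.0868]
tcp_rot: [179.5, 1.2, 107.2]
contact_force: [0.9, -13.0, 14.8]
gripper_width: 0.0558
grasp_force: 9.9
```

drive_tool:
  increments:
    - [56, -0.6, 1.9, 0, 0]
    - [56, 0, 0, 0, 0]
    - [56, 0, 0, 0, 0]

```text
t: 7.87
ee_pos: [0.5352, -0.0475, 0.0869]
tcp_rot: [179.5, 1.4, 107.0]
contact_force: [2.3, -18.7, 14.2]
gripper_width: 0.0559
grasp_force: 12.9
```

drive_tool:
  increments:
    - [56, -0.6, 1.9, 0, 0]
    - [56, -0.3, 1, 0, 0]
    - [56, 0, 0, 0, 0]
    - [56, 0, 0, 0, 0]

```text
t: 8.2
ee_pos: [0.5361, -0.0463, 0.0873]
tcp_rot: [179.3, 1.6, 106.9]
contact_force: [5.9, -22.4, 9.8]
gripper_width: 0.056
grasp_force: 15.9
```

Run:
```python
from h import *
s=r.read_state();print(D(s['ee_pos']),s['ee_pos'],s['contact_force'])
w=grab('wrist');sc=grab('scene')
m=np.zeros((400,800,3),np.uint8);m[:,:400]=cv2.resize(sc['frame'][165:285,220:340],(400,400),interpolation=cv2.INTER_CUBIC);m[:,400:]=cv2.resize(w['frame'][100:350,200:450],(400,400));cv2.imwrite('pics/m4.png',m)
```

```text
[25.1 27.7] [ 0.53609728 -0.0462872   0.08727142] [  5.8778423  -22.42182877   9.78591622]
```

View pics/m4.png

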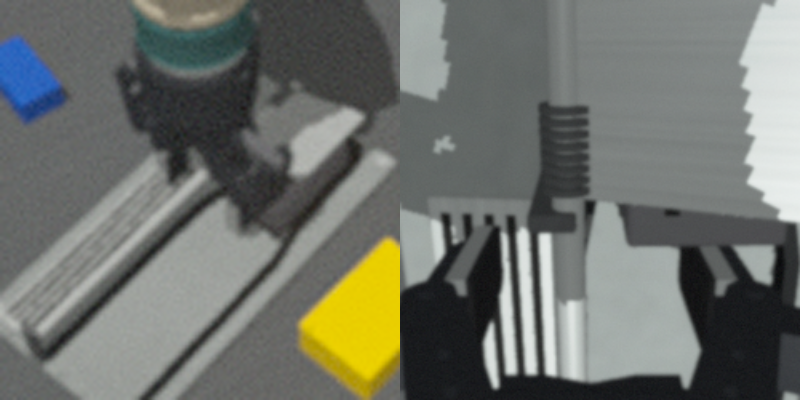

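The wrist half shows the block's rear edge at crop (628..795, 243), square across the lane, with the lane fingertip right against it. I compute how far home it is.

Run:
```python
from h import *
w=grab('wrist')
for u,v in((342.5,251.9),(446.9,251.9),(342.5,249)):
  for z in(.038,.012): print(z,D(onplane(w,u,v,z)))
g=cv2.cvtColor(w['frame'],cv2.COLOR_BGR2GRAY)
print(g[238:262,370],g[238:262,400], g[250,330:350],g[250,440:452])
for x in (24,28,32):
  for y in(20,-20): print(x,y,np.round(proj(w,[*(O0+R0@np.array([x,y])/1000),.038])))
```

```text
0.038 [36.  16.6]
0.012 [23.1 14.1]
0.038 [ 35.4 -29. ]
0.012 [ 22.4 -41.6]
0.038 [37.4 16.6]
0.012 [24.8 14.1]
[ 80  80  79  80  78  75  80  79  79  79  79  77  79  78  76  84 117 147
 164 168 169 170 170 169] [82 76 77 80 81 81 79 77 77 77 78 77 77 76 69 58 44 46 55 68 81 89 94 94] [167 166 168 167 167 167 167 166 166 163 150 121  89  76  73  79  76  78
  79  77] [ 62  55  50  48  49  47  46  54  90 137 161 169]
24 20 [334. 276.]
24 -20 [424. 275.]
28 20 [334. 268.]
28 -20 [425. 267.]
32 20 [335. 260.]
32 -20 [426. 259.]
```

Both estimates put the block's rear face at dock x ≈ 34–35 mm, against a nominal 32 mm, which is within the dock fit error. The force has risen to 23 N with almost no travel, so the block is home. I'll back off slightly with the treadle still down, then release upward.

drive_tool:
  increments:
    - [56, 1.2, -3.8, 0, 0]
    - [56, 1.2, -3.8, 0, 0]
    - [56, 0.6, -1.9, 0, 0]
    - [56, 0, 0, 0, 0]
    - [56, 0, 0, 4, 0]
    - [56, 0, 0, 5, 0]
    - [56, 0, 0, 5, 0]
    - [56, 0, 0, 5, 0]
    - [56, 0, 0, 6, 0]
    - [56, 0, 0, 8, 0]
    - [56, 0, 0, 12, 0]
    - [56, 0, 0, 20, 0]
    - [56, 0, 0, 30, 0]
    - [56, 0, 0, 30, 0]
    - [56, 0, 0, 30, 0]
    - [56, 0, 0, 0, 0]

```text
t: 9.68
ee_pos: [0.5335, -0.0475, 0.2435]
tcp_rot: [179.3, 0.4, 107.3]
contact_force: [2.1, -0.3, 1.1]
gripper_width: 0.056
grasp_force: 0.0
```

drive_tool:
  increments:
    - [56, 20, -35, 5, 0]
    - [56, 20, -35, 5, 0]
    - [56, 20, -35, 5, 0]
    - [56, 20, -35, 5, 0]
    - [56, 0, -35, 5, 0]
    - [56, 0, -35, 5, 0]
    - [56, 0, 0, 0, 0]
    - [56, 0, 0, 0, 0]

```text
t: 10.35
ee_pos: [0.6096, -0.2588, 0.2663]
tcp_rot: [179.9, 0.0, 107.1]
contact_force: [-0.3, 1.0, -0.3]
gripper_width: 0.056
grasp_force: 0.0
```

Run:
```python
from h import *
print(r.read_state()['contact_force'])
w=grab('wrist');sc=grab('scene');t=grab('top')
m=np.zeros((600,800,3),np.uint8);m[:300,:400]=cv2.resize(sc['frame'][165:285,200:360],(400,300),interpolation=cv2.INTER_CUBIC);m[:250,400:]=cv2.resize(w['frame'],(400,250));m[300:,:420]=cv2.resize(t['frame'][165:265,275:415],(420,300),interpolation=cv2.INTER_CUBIC);m[300:550,420:]=cv2.resize(t['frame'][80:260,200:474],(380,250));cv2.imwrite('pics/m5.png',m)
```

```text
[-0.31112477  1.02702577 -0.28307935]
```

View pics/m5.png

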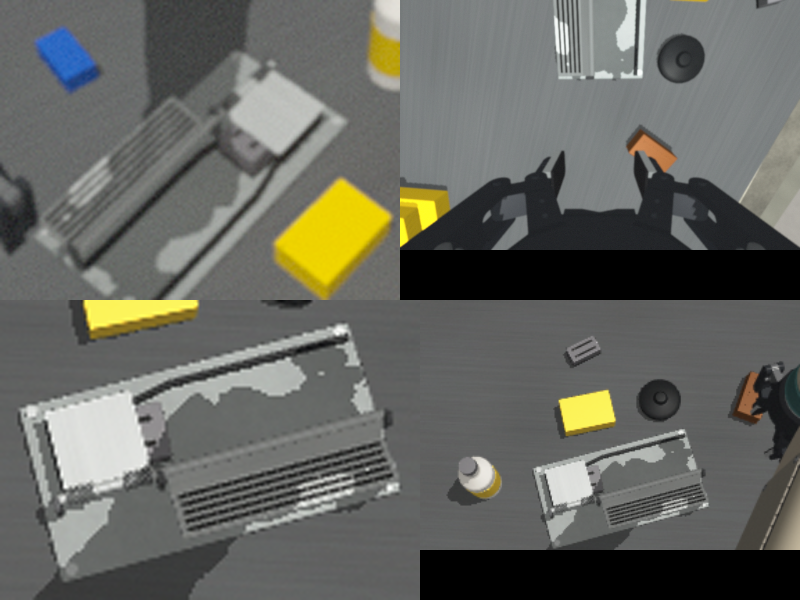

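The flap has dropped onto the block, the robot is clear, and the bottle, carton and pad are where they were. Only the block's rear sticks out, at top crop (165,428). One check of its depth.

Run:
```python
from h import *
t=grab('top');s=grab('scene')
for a,b in((161,103),(170,154)): print('rear',D(onplane(t,275+a/3,165+b/3,.038)))
for a,b,z in((133,94,.055),(148,160,.049)): print('flap edge(50)',D(onplane(t,275+a/3,165+b/3,z)))
g=s['frame']
# scene rear top corners: crop (217,130),(262,160) /2.5
for a,b in((218,135),(258,160)): print('scene rear',D(onplane(s,200+a/2.5,165+b/2.5,.038)))
for a,b in((232,105),(282,155)): print('scene flap edge',D(onplane(s,200+a/2.5,165+b/2.5,.055)))
print([np.round(proj(s,[*(O0+R0@np.array([x,y])/1000),.038])) for x in(28,32) for y in(20,-20)])
# untouched objects: colour centroid before/after
a=cv2.imread('pics/t0.png')
for n,lo,hi,(x,y,X,Y) in(('carton',(0,130,170),(90,255,255),(290,135,350,185)),('pad',(0,0,0),(45,45,45),(350,130,395,172)),('bottle',(150,150,150),(255,255,255),(222,185,270,230))):
  print(n,[np.argwhere(cv2.inRange(i[y:Y,x:X],lo,hi)).mean(0).round(1) for i in(a,t['frame'])])
```

```text
rear [ 30.9 -19.2]
rear [34.5 21.6]
flap edge(50) [ 51.4 -28.4]
flap edge(50) [52.9 23.4]
scene rear [33.9 21.7]
scene rear [ 36.4 -24.8]
scene flap edge [59.3 25.7]
scene flap edge [ 46.  -45.3]
[array([286., 221.]), array([299., 230.]), array([287., 220.]), array([300., 229.])]
carton [array([20.6, 24.8]), array([22.7, 26.9])]
pad [array([19.7, 19.8]), array([19.8, 20. ])]
bottle [array([21.1, 20.9]), array([20.9, 21.4])]
```

All views agree that the block's rear is within about 2 mm of its home position, with the flap resting on it. At full push the rear edge was square across the lane. The crop corners show the carton where it started: its 2 px shift in the mask is shading, I believe, because its corners coincide in both crops. I hand in the job.

```bash
python3 -c "
from bench import r
print(r.close_job())"
```

```text
the job is handed in; nothing more can be done
None
```

The job is handed in: the block was pushed home to the end stop with the treadle held down, the flap sprang down onto it, and the robot is clear; its depth measured within about 2 mm of home, and no verdict came back.

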